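# Fit the keyed grinding wheel on the flat-lap spindle

### The job

Fit the aluminium grinding wheel on the blue wet grinder: lower it over the spindle, turn it with a light push until its keyway drops over the key, and set it fully home, flat on the drive flange. Never force it, leave it sitting there on its own, and do not disturb the spray bottle, wrench and sanding pad.

Things in the scene. Friction and masses are not known exactly. Their poses are not given: they have to be found in the camera images.
- hub_grip (a point): Where to grip the loose grinding wheel (0.45-0.65 kg): on its axis, 34 mm above its underside. Flat aluminium disc, 150 mm across, 10 mm thick; in its middle a round hub, 44 mm diameter, rises to 46 mm above the underside (36 mm clear of the disc, can be gripped from above at any yaw). It lies on the bench, hub up. Axes: z up along the bore, -x towards the keyway.
- hub_foot (a point): Centre of the bore at the wheel's underside, 34 mm below hub_grip, same axes. The bore, 21.5 mm diameter, runs right through. The keyway is a slot 7.5 mm wide, 6.7 mm deep beyond the bore, along its whole length, on the -x side, marked with red paint on hub top and disc. At the start the keyway faces the robot (world -x) to within 0.6 rad.
- seat (a point): Centre of the upper face of the spindle's drive flange (42 mm across) on the fixed grinder, 115 mm above the bench. z up; -x is the grinder's front. The wheel is home when its underside lies on this face. Wheel and spindle are spoilt if pressed together with more than 75 N, a hard knock included.
- key_level (a point): Point on the spindle's axis at the level of the key's square top, 14 mm above the seat, axes as the seat. The brass key, 6 mm wide, stands 5 mm proud of the shaft from the seat to here. It points to the grinder's front (-x) to within 1.2 rad either way; its angle is not measured: see or feel it. Off the keyway, the hub stands here, let go or held; within about 0.1 rad it drops over the key.
- shaft_tip (a point): Centre of the tip of the spindle's round shaft, 20 mm diameter, 50 mm above the seat, tapered over its last 4 mm; axes as the seat. The spindle stands still under a light push but turns on its bearings with about 0.3 N m of drag, so that a hard push or twist carries it round with the wheel.
- grinder: Blue wet grinder, fixed; origin at the centre of its underside, -x is its front with the switch. Housing 280 x 260 mm, 95 mm high; on it a grey round splash pan, 240 mm across, rim 140 mm above the bench; a copper drip tube at the back rim, up to 176 mm above the bench.
- spray_bottle: Bystander: light blue spray bottle with white trigger head, 72 mm wide and 211 mm tall, loose, standing; origin at the centre of its underside.
- wrench: Bystander: steel wrench, 170 mm long, lying on the bench; origin under its middle, x along its length.
- sanding_pad: Bystander: black and orange sanding pad, 55 x 90 x 18 mm, loose; origin at the centre of its underside.
Things that resemble listed ones, but are neither listed nor needed, are in the scene too. Of the things that look like the part that bears hub_grip, take the one that is farthest to the robot's left at the start.

How it is judged:
By the outcome, as a careful person would: the job done as asked, in the order asked, and still so for the second after the job is handed in, with the robot touching nothing.
It also fails if it takes over 51 s, if anything falls off the work surface, if the arm or the gripper's body presses on something with over 40 N, if the wrist force passes 120 N, or if a joint passes its speed limit or range.

### The arm

A 7-joint arm with a two-finger parallel gripper is mounted at the origin on the work surface. World frame = base frame: x ahead of the robot, y to its left, z up, the work surface at z = 0. Lengths are in m, angles in rad, forces in N, time in s.
With the tool pointing down it reaches from about 0.4 to 0.85 m from the base axis. Payload 4.5 kg.
Tool frame: the origin (TCP) lies between the finger pads; the fingertips stand 8 mm ahead of it and the grasp point (between the pads) lies 11 mm behind it (r.tip_reach is the distance from the TCP to the fingertips, in m); z points along the fingers, y is the line along which they close (so a half turn about z gives the same grasp; the last joint's range is limited). The gripper opens to 85 mm and grips with 20 to 120 N. Pads are 22 mm wide; open, the fingers measure 114 mm over their backs; the gripper's body (76 mm by 85 mm) begins 54 mm behind the grasp point. The pads swing forward as they close: fully open they stand 13 mm farther back than shut.
Start: joints at [-1.257, 0.689, -0.195, 1.565, 0.157, 0.902, -0.215], TCP at [0.173, 0.601, 0.239] pointing down, gripper open.
Joint ranges: [-3.01, 3.01], [-0.46, 2.08], [-1.47, 1.51], [0.13, 2.56], [-1, 4.14], [0.04, 2.09], [-2.66, 2.66]. Speed limits (rad/s): [2.57, 2.57, 3.14, 3.14, 3.14, 3.14, 3.14].

### API

Orientations are given as a unit quaternion [w, x, y, z].
In Python, from station import r gives the robot as it stands. The module is installed in compiled form; this text tells all that it offers.
- The arm moves only by the shell command python3 -m handwheel 'ROWS' [FORCE]. ROWS is JSON, a list of rows, each a list of 5 numbers: the finger opening in mm, from 0 to 85.4, then the shift along the tool's x, y, z in mm, then the turn about the tool's z in rad. In form: [[jaw, x, y, z, yaw], ...]. A call has 1 to 12 rows; each row shifts and turns the commanded pose from where the row before left it, along the tool's axes as they then stand; what a row does not reach is not made up. A row lasts 1/8 s, in which the tool goes at most 62.5 mm and 10.7 degrees, less where a joint would pass 70% of its speed; a pose out of reach is approached as far as the arm can. A call with a gripper value outside its range is refused whole. The fingers move at their own pace and stop on an object; FORCE is the grip in N (left out, the last holds). Time passes only in rows, so rows that do not move let the fingers close. It gives the time, the measured TCP pose, the force, the opening and the grip force at its end, in the units of the state.
- r.get_state(): the state, without advancing time (a new reading comes with each control period).
- r.camera(name): name is "side" or "top"; returns (picture, depth): 400x640x3 uint8, red, green, blue; 400x640 float32, m along the optical axis (not along the pixel's ray), 0 where there is no reading.
- r.get_calibration(name): a dict with "mtx" (3x3 intrinsics, pixels), "D" ([k1, k2, p1, p2, k3] as OpenCV has them; the pictures are not rectified), "rvec" (rotation vector, rad) and "tvec" (3), from world to camera coordinates, as OpenCV has them. Camera axes: x right, y down, z forward; pixel columns grow to the right and rows downward; lengths in m; the calibration is good to about 2 mm. A picture is of the moment at which its call begins. get_calibration takes no time and is no camera call.
- r.finish_job(): hands the job in; it is judged then, once.
The state is a dict: "t": time; "joint_positions": joint angles; "qvel": joint speeds; "joint_torque": joint torques, N m; "tcp_pos": TCP position; "eef_rot": TCP orientation; "ft_force": force on the tool from outside, world axes, zero at the start; "wrist_torque": the same for the moment, N m; "gripper_width": finger opening in m; "grip_force": force on a finger pad.
Only numpy, scipy, OpenCV 4.12 (cv2) and the standard library are available. Lean on these libraries where they do the work, as an engineer would, in place of code of your own. Each camera call takes 0.05 s, during which the arm holds its last target. There are 200 camera calls.

## Working session

There is one attempt and no reset: what is moved stays moved. The work goes in short steps, Python scripts to look and compute and a shell command to move; the robot and the scene stay as the last step left them, time stands still between calls to the robot, and variables do not carry over. Pictures are saved under pics/ and viewed, at most 10 in all, crops included, and the job is handed in when it is done.

```bash
mkdir -p pics
cat > h.py <<'E'
import numpy as np, cv2
from station import r
def snap(n,f):
    p,d=r.camera(n); cv2.imwrite(f'pics/{f}.png',p[:,:,::-1]); np.save(f'pics/{f}.npy',d); return p,d
def cal(n):
    c=r.get_calibration(n); R=cv2.Rodrigues(np.array(c['rvec'],float))[0]
    return np.array(c['mtx'],float),np.array(c['D'],float),R,np.array(c['tvec'],float).ravel()
def ray(n,uv):
    K,D,R,t=cal(n); q=cv2.undistortPoints(np.array(uv,float).reshape(-1,1,2),K,D).reshape(-1,2)
    return -R.T@t, np.c_[q,np.ones(len(q))]@R
def onz(n,uv,z):
    o,d=ray(n,uv); return o+d*((z-o[2])/d[:,2])[:,None]
def dep(n,uv,D):
    o,d=ray(n,uv); return o+d*np.array([D[int(round(v)),int(round(u))] for u,v in uv])[:,None]
def tri(a,b):
    o1,d1=ray('top',a); o2,d2=ray('side',b); out=[]
    for p,q in zip(d1,d2):
        A=np.c_[p,-q]; s=np.linalg.lstsq(A,o2-o1,rcond=None)[0]; x,y=o1+s[0]*p,o2+s[1]*q
        out.append(np.r_[(x+y)/2,np.linalg.norm(x-y)])
    return np.array(out)
E
python3 - <<'E'
from h import *
for n in('top','side'):
    snap(n,n+'0'); K,D,R,t=cal(n); print(n,K[0,0],-R.T@t,R[2])
s=r.get_state(); print(s)
E
```

```text
top 411.8640655628699 [ 0.39076545 -0.10259883  1.10794795] [ 0.16409051  0.00170166 -0.98644382]
side 373.3439286588688 [ 0.05777263 -0.67324873  0.79770738] [ 0.50044205  0.55712823 -0.66269592]
{'t': 0.1, 'joint_positions': array([-1.25717514,  0.68987131, -0.19453843,  1.56625455,  0.15730259,
        0.90250577, -0.21511651]), 'qvel': array([ 6.88256958e-05, -3.58263787e-03, -7.55015470e-05, -3.08503323e-03,
       -3.24596838e-04, -6.50194947e-04, -6.17138636e-04]), 'joint_torque': array([-3.84989020e-03, -5.40608668e+01, -1.27183154e+00, -1.58985096e+01,
        9.35123971e-03,  4.39304626e-03, -6.64500391e-06]), 'tcp_pos': array([0.17248985, 0.60012757, 0.23857881]), 'eef_rot': array([-5.74155457e-05,  1.39416237e-01,  9.90233526e-01, -8.21300480e-04]), 'ft_force': array([-0.25977501,  0.59125089, -0.03346951]), 'wrist_torque': array([-0.0067003 , -0.01382902,  0.01118943]), 'grip_force': 0.0, 'gripper_width': 0.0855926348302972}
```

View pics/top0.png

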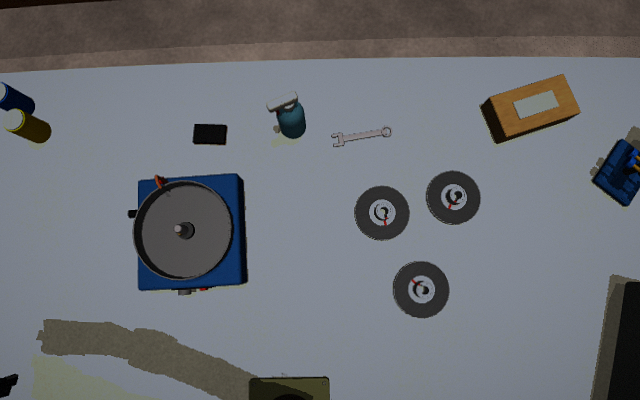

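View pics/side0.png

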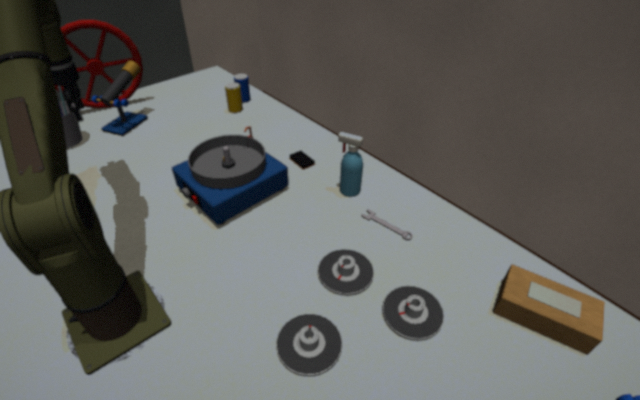

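Top view: three wheel look-alikes, at (382,213), (453,197) and (421,289). World +y (robot's left) is image left, so (382,213) is the one meant, and its red mark points down, towards the robot. The side view shows the same wheel at (346,270). The grinder spindle is at top (184,229) and side (228,155). Next, enlarged crops to confirm.

Run:
```python
from h import *
a=cv2.imread('pics/top0.png');b=cv2.imread('pics/side0.png')
c=lambda im,u,v,w,h,s:cv2.resize(im[v:v+h,u:u+w],None,fx=s,fy=s,interpolation=cv2.INTER_CUBIC)
# each 400x300
A=c(a,345,180,75,66,5);B=c(a,145,195,75,66,5);C=c(b,312,240,75,66,5);D=c(b,190,125,75,66,5)
m=np.vstack([np.hstack([A,B]),np.hstack([C,D])]);m=np.clip(m*1.5,0,255).astype(np.uint8)[:600]
m=cv2.resize(np.vstack([np.hstack([A,B]),np.hstack([C,D])]),(750,600)) if m.shape[0]>600 else m
cv2.imwrite('pics/crop1.png',np.clip(m*1.4,0,255));print(m.shape)
for z in(0,.01,.046): print(onz('top',[(382,213),(453,197),(421,289)],z))
d=np.load('pics/top0.npy'); print(dep('top',[(367,213),(388,213),(184,229),(210,229),(135,212)],d))
```

```text
(600, 750, 3)
[[ 0.52088425 -0.25771155  0.        ]
 [ 0.55988687 -0.45485313  0.        ]
 [ 0.3160952  -0.35207935  0.        ]]
[[ 0.51970984 -0.25631155  0.01      ]
 [ 0.55836044 -0.45167379  0.01      ]
 [ 0.31676915 -0.34982761  0.01      ]]
[[ 0.51548196 -0.25127155  0.046     ]
 [ 0.55286526 -0.44022817  0.046     ]
 [ 0.31919538 -0.34172137  0.046     ]]
[[ 0.52065042 -0.21594044  0.01065543]
 [ 0.51504429 -0.26682795  0.04634869]
 [ 0.4771946   0.23150494  0.14248794]
 [ 0.47943022  0.18035372  0.10251679]
 [ 0.52396965  0.36530513  0.11619217]][ WARN:0@0.507] global loadsave.cpp:1063 imwrite_ Unsupported depth image for selected encoder is fallbacked to CV_8U.
```

View pics/crop1.png

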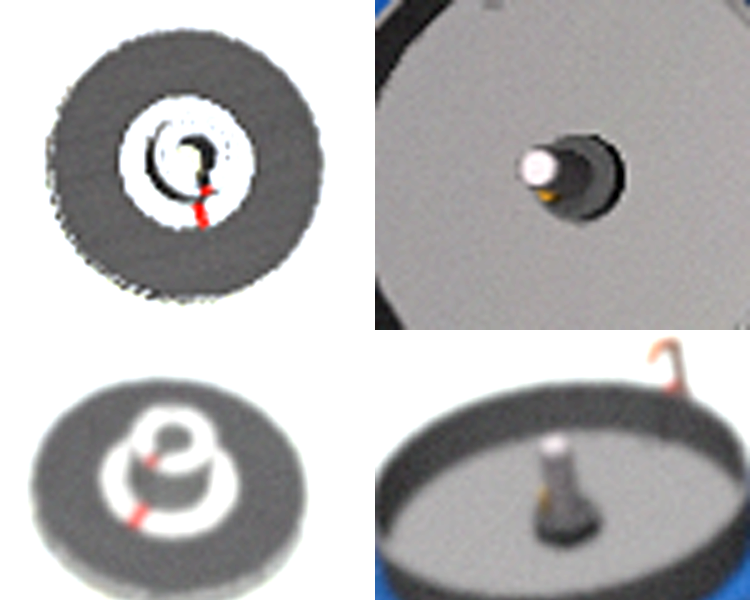

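The crop confirms the wheel at top (382,213): its red mark faces down and slightly right. The brass key shows at about top (179.4,234.4) and side (223.6,158.4). It points to the front and to the left. Now I'll fit exact positions.

Run:
```python
from h import *
from scipy.optimize import least_squares
im=cv2.imread('pics/top0.png'); d=np.load('pics/top0.npy'); sd=np.load('pics/side0.npy')
def cloud(n,d):
    v,u=np.mgrid[:400,:640]; uv=np.c_[u.ravel(),v.ravel()]; o,q=ray(n,uv); P=o+q*d.reshape(-1,1); P[d.ravel()==0]=np.nan; return P
P=cloud('top',d); Q=cloud('side',sd)
np.set_printoptions(precision=4,suppress=True)
def mec(p): 
    c,rr=cv2.minEnclosingCircle((p[:,:2]*1000).astype(np.float32)); return np.array(c)/1000,rr, p.mean(0),len(p)
w=np.array([.52,-.255]);g=np.array([.477,.232])
for nm,X in(('top',P),('side',Q)):
    near=lambda c,R,a,b:X[(np.hypot(*(X[:,:2]-c).T)<R)&(X[:,2]>a)&(X[:,2]<b)]
    print(nm,'disc',mec(near(w,.09,.006,.016)));print('hubtop',mec(near(w,.04,.041,.052)))
    print('tip',mec(near(g,.03,.158,.17)));print('rim',mec(near(g,.16,.135,.145))); print('flange',mec(near(g,.04,.112,.119)))
print('tri tip,flange,key,huptop-mark,discmark');
T=[(177.6,228.6),(186.6,230.6),(179.4,234.4),(345+207/5,180+190/5),(345+201/5,180+216/5),(381.9,213)]
S=[(226,147.6),(228.2,163.4),(223.6,158.4),(312+151/5,240+132/5),(312+139/5,240+187/5),(345.6,270)]
print(tri(T,S)); print(onz('top',T[:2],.165),onz('top',T[1:2],.115),onz('top',T[2:3],.129),onz('side',S[2:3],.129))
print(onz('top',T[3:4],.046),onz('top',T[4:6],.01))
```

```text
top disc (array([ 0.5214, -0.2524]), 78.82505798339844, array([ 0.5213, -0.2554,  0.0105]), 2140)
hubtop (array([ 0.5222, -0.256 ]), 22.18570327758789, array([ 0.5227, -0.2561,  0.0455]), 165)
tip (array([0.4771, 0.2389]), 9.226253509521484, array([0.477 , 0.2382, 0.1642]), 52)
rim (array([0.4875, 0.2389]), 128.95899963378906, array([0.4765, 0.2494, 0.1395]), 640)
flange (array([0.4772, 0.2402]), 21.320690155029297, array([0.4767, 0.2351, 0.1151]), 130)
side disc (array([ 0.5211, -0.2544]), 76.11077880859375, array([ 0.5151, -0.2608,  0.011 ]), 1725)
hubtop (array([ 0.5208, -0.2548]), 22.73308563232422, array([ 0.52  , -0.2565,  0.0458]), 159)
tip (array([0.4749, 0.2402]), 10.787683486938477, array([0.4754, 0.2377, 0.1649]), 31)
rim (array([0.488 , 0.2427]), 131.7390594482422, array([0.4764, 0.2352, 0.1397]), 441)
flange (array([0.4767, 0.2388]), 21.534595489501953, array([0.4751, 0.2326, 0.1164]), 63)
tri tip,flange,key,huptop-mark,discmark
[[ 0.4769  0.2376  0.1672  0.0015]
 [ 0.4757  0.2367  0.1091  0.001 ]
 [ 0.4667  0.2474  0.1266  0.0019]
 [ 0.5018 -0.2617  0.048   0.0005]
 [ 0.4924 -0.2637  0.012   0.0014]
 [ 0.5202 -0.2563  0.0125  0.0019]]
[[0.4764 0.2388 0.165 ]
 [0.4714 0.2175 0.165 ]] [[0.4756 0.2345 0.115 ]] [[0.4657 0.247  0.129 ]] [[0.466  0.2436 0.129 ]]
[[ 0.5022 -0.2621  0.046 ]] [[ 0.4921 -0.2636  0.01  ]
 [ 0.5197 -0.256   0.01  ]]
```

```bash
python3 -m handwheel '[[85,-41,-35.5,0,0],[85,-41,-35.5,0,0],[85,-41,-35.5,0,0],[85,-41,-35.5,0,0],[85,-41,-35.5,0,0],[85,-41,-35.5,0,0],[85,-41,-35.5,0,0],[85,-41,-35.5,0,0],[85,-41,-35.5,0,0],[85,-41,-35.5,0,0],[85,-41,-35.5,0,0]]'
cat >> h.py <<'E'
from scipy.spatial.transform import Rotation as Ro
def st(x=None,y=None,z=None):
    s=r.get_state(); p=s['tcp_pos']; R=Ro.from_quat(s['eef_rot'],scalar_first=True).as_matrix()
    print('t%.2f'%s['t'],'p',np.round(p,4),'xdir %.3f'%np.arctan2(R[1,0],R[0,0]),'tilt',np.round(R[:2,2],4),'j7 %.2f'%s['joint_positions'][6],'F',np.round(s['ft_force'],1),'M',np.round(s['wrist_torque'],2),'w %.4f g %.1f'%(s['gripper_width'],s['grip_force']))
    if x is not None: print('tool shift mm',np.round(R.T@(np.array([x,y,z])-p)*1000,1))
E
python3 -c "
from h import *
st(.5215,-.2555,.239)"
```

```text
t: 1.48
tcp_pos: [0.4989, 0.0993, 0.2391]
eef_rot: [-0.0, 0.139, 0.99, 0.0]
ft_force: [0.7, 0.4, 0.0]
gripper_width: 0.0853
grip_force: 0.0
t1.48 p [0.4989 0.0993 0.2391] xdir 2.862 tilt [-0.0003  0.0002] j7 0.78 F [0.7 0.4 0. ] M [ 0.07 -0.02 -0.02] w 0.0853 g 0.0
tool shift mm [-119.7 -334.8    0. ]
```

```bash
python3 -m handwheel '[[85,-15,-41.9,0,0],[85,-15,-41.9,0,0],[85,-15,-41.9,0,0],[85,-15,-41.9,0,0],[85,-15,-41.9,0,0],[85,-15,-41.9,0,0],[85,-15,-41.9,0,0],[85,-15,-41.9,0,0],[85,0,0,0,0]]' 20 >/dev/null; python3 -m handwheel '[[85,0,0,15,0.175],[85,0,0,15,0.175],[85,0,0,15,0.175],[85,0,0,15,0.175],[85,0,0,15,0.175],[85,0,0,15,0.175],[85,0,0,15,0.175],[85,0,0,15,0.175],[85,0,0,15,0.17],[85,0,0,0,0]]'; python3 -c "
from h import *
st(.5215,-.2555,.026)"
```

```text
t: 3.85
tcp_pos: [0.5203, -0.2526, 0.1031]
eef_rot: [-0.002, 0.798, 0.603, -0.001]
ft_force: [0.1, -0.1, 0.0]
gripper_width: 0.0852
grip_force: 0.0
t3.85 p [ 0.5203 -0.2526  0.1031] xdir 1.295 tilt [-0.0029  0.0018] j7 0.29 F [ 0.1 -0.1  0. ] M [ 0.03 -0.01 -0.06] w 0.0852 g 0.0
tool shift mm [-2.6  2.2 77.1]
```

```bash
python3 -m handwheel '[[85,-1.3,1.1,25,0],[85,-1.3,1.1,25,0],[85,0,0,15,0],[85,0,0,11,0],[44,0,0,0,0],[40,0,0,0,0],[40,0,0,0,0],[40,0,0,0,0],[40,0,0,0,0],[40,0,0,0,0]]' 20; python3 -c "
from h import *
st(.5215,-.2555,.026)"
```

```text
t: 5.1
tcp_pos: [0.523, -0.2578, 0.0292]
eef_rot: [0.001, 0.799, 0.602, 0.0]
ft_force: [-2.1, -0.1, 6.8]
gripper_width: 0.0439
grip_force: 20.6
t5.10 p [ 0.523  -0.2578  0.0292] xdir 1.292 tilt [ 0.0014 -0.0005] j7 0.31 F [-2.1 -0.1  6.8] M [ 0.09  0.13 -0.01] w 0.0439 g 20.6
tool shift mm [ 1.8 -2.   3.2]
```

```bash
python3 -m handwheel '[[85,0,0,0,0],[85,0,0,0,0],[85,0,0,0,0],[85,0,0,0,-0.175],[85,0,0,0,-0.175],[85,0,0,0,-0.175],[85,0,0,0,-0.175],[85,0,0,0,-0.175],[85,0,0,0,-0.175],[85,0,0,0,-0.175],[85,0,0,0,-0.175]]' >/dev/null;  python3 -m handwheel '[[85,0,0,0,-0.17],[85,0,0,0,0],[85,0,0,0,0]]'; python3 -c "
from h import *
st(.5215,-.2555,.026)
snap('top','top1')"
```

```text
t: 6.85
tcp_pos: [0.5223, -0.2576, 0.0282]
eef_rot: [-0.0, 0.141, 0.99, 0.0]
ft_force: [0.1, -0.7, -0.6]
gripper_width: 0.0848
grip_force: 0.0
t6.85 p [ 0.5223 -0.2576  0.0282] xdir 2.859 tilt [-0.0002  0.0001] j7 1.25 F [ 0.1 -0.7 -0.6] M [-0.02  0.02 -0.02] w 0.0848 g 0.0
tool shift mm [1.4 1.8 2.2]
```

```bash
python3 -m handwheel '[[85,-0.7,0,1,0],[46,0,0,0,0],[40,0,0,0,0],[40,0,0,0,0],[40,0,0,0,0],[40,0,0,0,0],[40,0,0,0,0]]' 20; python3 -m handwheel '[[40,0,0,0,0],[40,0,0,0,0],[40,0,0,-4,0],[40,0,0,-10,0],[40,0,0,-25,0],[40,0,0,-40,0],[40,0,0,-40,0],[40,0,0,-40,0],[40,0,0,-30,0],[40,0,0,0,0],[40,0,0,0,0]]' 80; python3 -c "
from h import *
st(.4765,.2388,.220)"
```

```text
t: 7.78
tcp_pos: [0.5233, -0.2573, 0.0275]
eef_rot: [0.0, 0.139, 0.99, 0.0]
ft_force: [-1.1, 3.5, 4.8]
gripper_width: 0.0432
grip_force: 20.8
t: 9.15
tcp_pos: [0.5216, -0.2577, 0.2148]
eef_rot: [-0.002, 0.14, 0.99, 0.0]
ft_force: [-0.5, -0.4, -5.1]
gripper_width: 0.0424
grip_force: 82.2
t9.15 p [ 0.5216 -0.2577  0.2148] xdir 2.861 tilt [-0.0031  0.0007] j7 1.37 F [-0.5 -0.4 -5.1] M [ 0.01  0.07 -0.03] w 0.0424 g 82.2
tool shift mm [180.6 464.7  -4.7]
```

```bash
python3 -m handwheel '[[40,15,38,-0.5,0],[40,18,46.5,-0.5,0],[40,18,46.5,-0.5,0],[40,18,46.5,-0.5,0],[40,18,46.5,-0.5,0],[40,18,46.5,-0.5,0],[40,18,46.5,-0.5,0],[40,18,46.5,-0.5,0],[40,18,46.5,-0.5,0],[40,15,40,-0.5,0],[40,6.6,14.7,0,0],[40,0,0,0,0]]' >/dev/null; python3 -m handwheel '[[40,0,0,0,0.14],[40,0,0,0,0.14],[40,0,0,0,0.14],[40,0,0,0,0.14],[40,0,0,0,0.14],[40,0,0,0,0.14],[40,0,0,0,0.14],[40,0,0,0,0],[40,0,0,0,0]]'
python3 - <<'E'
from h import *
st(.4765,.2388,.220)
p,d=snap('top','top2');q,e=snap('side','side2')
c=lambda im,u,v,w,h,s:cv2.resize(im[v:v+h,u:u+w],None,fx=s,fy=s,interpolation=cv2.INTER_CUBIC)
m=np.hstack([c(p,130,175,100,120,4),c(q,180,85,100,120,4)]); cv2.imwrite('pics/crop2.png',np.clip(m[:,:,::-1]*1.3,0,255).astype(np.uint8))
E
```

```text
t: 11.78
tcp_pos: [0.4778, 0.2373, 0.221]
eef_rot: [0.0, 0.589, 0.808, -0.001]
ft_force: [0.2, 0.9, -5.5]
gripper_width: 0.0425
grip_force: 82.7
t11.78 p [0.4778 0.2373 0.221 ] xdir 1.882 tilt [-0.0007 -0.0011] j7 -0.24 F [ 0.2  0.9 -5.5] M [ 0.02  0.05 -0.02] w 0.0425 g 82.7
tool shift mm [ 1.8 -0.8  1. ]
```

View pics/crop2.png

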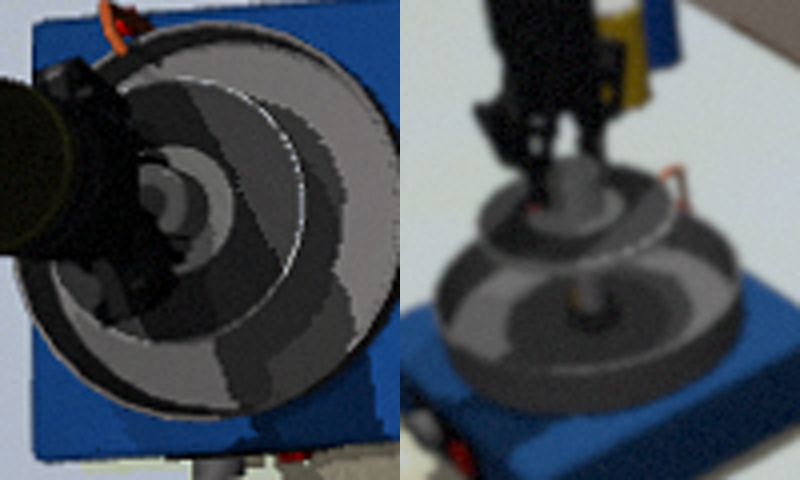

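The wheel is held level above the spindle. The disc edge is visible at top crop (305,200) and side crop (580,260). I'll calibrate the cameras against the TCP with the disc, then compare that with the spindle.

Run:
```python
from h import *
from scipy.optimize import least_squares
np.set_printoptions(precision=4,suppress=True)
tcp=np.array([.4778,.2373])
def cloud(n,d):
    v,u=np.mgrid[:400,:640]; o,q=ray(n,np.c_[u.ravel(),v.ravel()]); P=o+q*d.reshape(-1,1); P[d.ravel()==0]=9; return P.reshape(400,640,3)
def plane(n,f,c,R,z,tol,rad):
    d=np.load(f'pics/{f}.npy'); P=cloud(n,d)
    m=((np.hypot(P[...,0]-c[0],P[...,1]-c[1])<R)&(abs(P[...,2]-z)<tol)).astype(np.uint8)
    m=(cv2.connectedComponents(m,connectivity=4)[1]==np.argmax(np.bincount(cv2.connectedComponents(m,connectivity=4)[1][m>0]))).astype(np.uint8)
    e=m-cv2.erode(m,np.ones((3,3),np.uint8)); v,u=np.nonzero(e)
    X=onz(n,np.c_[u,v],z)[:,:2]
    f=least_squares(lambda p:np.hypot(*(X-p[:2]).T)-rad+p[2]*0,[*c,0],loss='soft_l1',f_scale=.0005).x[:2]
    k=np.hypot(*(X-f).T); return f,len(X),(abs(k-rad)<.0015).sum(), np.median(P[m>0][:,2])
for n in('top','side'):
    print(n,'held disc',plane(n,n+'2',tcp,.085,.2035,.005,.0745),
     'pan rim/flange',plane(n,n+'0',(.4765,.2385),.024,.115,.003,.0205),'tip',plane(n,n+'0',(.4765,.2385),.02,.165,.006,.008))
```

```text
top held disc (array([0.4762, 0.2379]), 367, np.int64(110), np.float64(0.20367572337573253)) pan rim/flange (array([0.4781, 0.2456]), 106, np.int64(22), np.float64(0.11497802238554888)) tip (array([0.4769, 0.2381]), 27, np.int64(24), np.float64(0.16430949646163473))
side held disc (array([0.4755, 0.2351]), 252, np.int64(66), np.float64(0.2056942341697311)) pan rim/flange (array([0.4789, 0.2434]), 51, np.int64(11), np.float64(0.11623454248644322)) tip (array([0.4758, 0.2387]), 19, np.int64(6), np.float64(0.1659883718134028))
```

```bash
python3 -m handwheel '[[40,0.6,0.7,8,0],[40,0,0,8,0],[40,0,0,6,0],[40,0,0,3,0],[40,0,0,2,0],[40,0,0,2,0],[40,0,0,2,0],[40,0,0,0,0]]'; python3 -c "
from h import *
st(.4783,.2381,.140)"
```

```text
t: 12.88
tcp_pos: [0.4782, 0.2395, 0.1902]
eef_rot: [-0.0, 0.589, 0.808, -0.0]
ft_force: [-0.3, -0.7, -6.1]
gripper_width: 0.0421
grip_force: 82.7
t12.88 p [0.4782 0.2395 0.1902] xdir 1.882 tilt [-0.0001 -0.    ] j7 -0.25 F [-0.3 -0.7 -6.1] M [-0.03 -0.01 -0.02] w 0.0421 g 82.7
tool shift mm [-1.4 -0.4 50.2]
```

```bash
python3 -m handwheel '[[40,0,0,1.5,0],[40,0,0,1.5,0],[40,0,0,1.5,0],[40,0,0,1.5,0],[40,0,0,0,0]]'; python3 -c "
from h import *
st()"
```

```text
t: 13.5
tcp_pos: [0.4785, 0.2398, 0.1842]
eef_rot: [0.0, 0.589, 0.808, 0.0]
ft_force: [1.1, 0.6, -6.2]
gripper_width: 0.0422
grip_force: 82.7
t13.50 p [0.4785 0.2398 0.1842] xdir 1.882 tilt [0.0003 0.0004] j7 -0.25 F [ 1.1  0.6 -6.2] M [ 0.23 -0.17 -0.01] w 0.0422 g 82.7
```

```bash
python3 -m handwheel '[[40,0,0,3,0],[40,0,0,3,0],[40,0,0,3,0],[40,0,0,3,0],[40,0,0,3,0],[40,0,0,3,0],[40,0,0,3,0],[40,0,0,0,0]]'; python3 -c "
from h import *
st()"
```

```text
t: 14.5
tcp_pos: [0.4784, 0.2398, 0.163]
eef_rot: [-0.0, 0.589, 0.808, 0.0]
ft_force: [2.8, 2.3, -6.4]
gripper_width: 0.0423
grip_force: 82.7
t14.50 p [0.4784 0.2398 0.163 ] xdir 1.882 tilt [0.0002 0.0004] j7 -0.25 F [ 2.8  2.3 -6.4] M [ 0.55 -0.43  0.02] w 0.0423 g 82.7
```

```bash
python3 -m handwheel '[[40,0.3,0.6,1.5,0],[40,0,0,1.5,0],[40,0,0,1.5,0],[40,0,0,1,0],[40,0,0,1,0],[40,0,0,1,0],[40,0,0,0,0]]'; python3 -c "
from h import *
st()"
```

```text
t: 15.38
tcp_pos: [0.4786, 0.2398, 0.1556]
eef_rot: [-0.0, 0.589, 0.808, -0.0]
ft_force: [0.7, 0.6, -5.2]
gripper_width: 0.0421
grip_force: 82.6
t15.38 p [0.4786 0.2398 0.1556] xdir 1.882 tilt [-0.0005 -0.0003] j7 -0.25 F [ 0.7  0.6 -5.2] M [ 0.13 -0.09  0.  ] w 0.0421 g 82.6
```

```bash
python3 -m handwheel '[[40,0,0,1,0],[40,0,0,1,0],[40,0,0,0,0]]'; python3 -c "
from h import *
st()"
```

```text
t: 15.75
tcp_pos: [0.4786, 0.2398, 0.1537]
eef_rot: [-0.0, 0.589, 0.808, -0.0]
ft_force: [1.1, 0.4, -4.1]
gripper_width: 0.0423
grip_force: 82.6
t15.75 p [0.4786 0.2398 0.1537] xdir 1.882 tilt [-0.0004 -0.0003] j7 -0.25 F [ 1.1  0.4 -4.1] M [-0.03  0.04 -0.03] w 0.0423 g 82.6
```

```bash
python3 -m handwheel '[[40,0,0,1,0],[40,0,0,1,0],[40,0,0,0,0]]'; python3 -c "
from h import *
st()"
```

```text
t: 16.12
tcp_pos: [0.4787, 0.24, 0.1517]
eef_rot: [-0.0, 0.589, 0.808, -0.0]
ft_force: [-0.0, 1.4, -5.0]
gripper_width: 0.0425
grip_force: 82.7
t16.12 p [0.4787 0.24   0.1517] xdir 1.882 tilt [-0.0003 -0.0001] j7 -0.25 F [-0.   1.4 -5. ] M [-0.02  0.05 -0.06] w 0.0425 g 82.7
```

```bash
python3 -m handwheel '[[40,0,0,1,0],[40,0,0,1,0],[40,0,0,1,0],[40,0,0,0,0]]'
python3 - <<'E'
from h import *
st()
q,e=snap('side','side3')
m=cv2.resize(q[100:200,180:290],None,fx=6,fy=6,interpolation=cv2.INTER_CUBIC); cv2.imwrite('pics/crop3.png',np.clip(m[:,:,::-1]*1.3,0,255).astype(np.uint8))
uv=[(u,v) for v in range(130,175) for u in range(200,262)]
X=dep('side',uv,e); 
k=np.hypot(X[:,0]-.478,X[:,1]-.239); s=(k<.07)&(k>.045)&(X[:,2]>.11); print('disc top z',np.percentile(X[s,2],[10,30,50,70,90]),s.sum())
E
```

```text
t: 16.62
tcp_pos: [0.4787, 0.24, 0.1487]
eef_rot: [-0.0, 0.589, 0.808, -0.0]
ft_force: [0.3, 0.2, -4.9]
gripper_width: 0.0418
grip_force: 82.7
t16.62 p [0.4787 0.24   0.1487] xdir 1.882 tilt [-0.0002 -0.    ] j7 -0.25 F [ 0.3  0.2 -4.9] M [0.   0.05 0.01] w 0.0418 g 82.7
disc top z [0.13216342 0.13340061 0.13428704 0.1357437  0.23373549] 610
```

View pics/crop3.png

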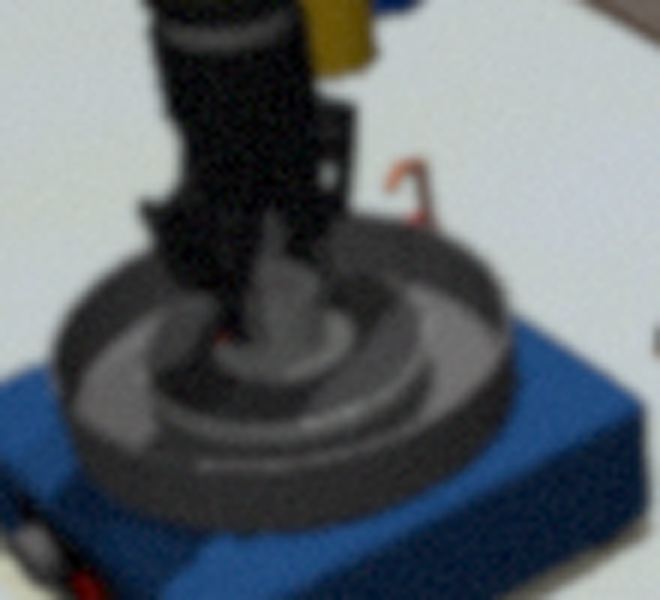

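The side view shows the disc inside the pan with its top at about z = 0.132, so the underside is at about 0.122. That is below the key's top at 0.129, so my pre-turned keyway is already over the key with no contact force. I'll carry on down gently.

```bash
python3 -m handwheel '[[40,0,0,1,0],[40,0,0,1,0],[40,0,0,1,0],[40,0,0,1,0],[40,0,0,0,0]]'; python3 -m handwheel '[[40,0,0,0.7,0],[40,0,0,0,0]]';python3 -m handwheel '[[40,0,0,0.7,0],[40,0,0,0,0]]'; python3 -c "
from h import *
st()"
```

```text
t: 17.3
tcp_pos: [0.4787, 0.24, 0.1447]
eef_rot: [-0.0, 0.589, 0.808, -0.0]
ft_force: [-0.0, -0.1, -5.2]
gripper_width: 0.0422
grip_force: 82.7
t: 17.55
tcp_pos: [0.4787, 0.24, 0.1441]
eef_rot: [-0.0, 0.589, 0.808, 0.0]
ft_force: [0.6, -1.0, -5.6]
gripper_width: 0.0424
grip_force: 82.7
t: 17.8
tcp_pos: [0.4787, 0.24, 0.1433]
eef_rot: [-0.0, 0.589, 0.808, -0.0]
ft_force: [0.4, 0.3, -6.0]
gripper_width: 0.042
grip_force: 82.7
t17.80 p [0.4787 0.24   0.1433] xdir 1.882 tilt [-0.0001  0.    ] j7 -0.25 F [ 0.4  0.3 -6. ] M [0.02 0.07 0.05] w 0.0420 g 82.7
```

```bash
for i in 1; do python3 -m handwheel '[[40,0,0,0.5,0],[40,0,0,0,0]]'; python3 -m handwheel '[[40,0,0,0.5,0],[40,0,0,0,0]]';python3 -m handwheel '[[40,0,0,0.5,0],[40,0,0,0,0]]'; done | grep -E 'tcp_pos|ft_f'; python3 -c "
from h import *
st()"
```

```text
tcp_pos: [0.4788, 0.24, 0.1429]
ft_force: [0.6, 0.4, -5.2]
tcp_pos: [0.4788, 0.24, 0.1428]
ft_force: [-1.9, -0.6, 1.7]
tcp_pos: [0.4788, 0.2401, 0.1428]
ft_force: [-2.4, -1.0, 7.1]
t18.55 p [0.4788 0.2401 0.1428] xdir 1.882 tilt [0.0005 0.0003] j7 -0.25 F [-2.4 -1.   7.1] M [-0.27  0.5   0.03] w 0.0417 g 84.2
```

Contact came at TCP 0.1428, which puts the underside at 0.1153, level with the seat. Next I ease off, release and rise straight up.

```bash
python3 -m handwheel '[[40,0,0,-0.7,0],[60,0,0,0,0],[85,0,0,0,0],[85,0,0,0,0],[85,0,0,0,0],[85,0,0,0,0]]'; python3 -m handwheel '[[85,0,0,-5,0],[85,0,0,-10,0],[85,0,0,-20,0],[85,0,0,-30,0],[85,0,0,-40,0],[85,0,0,-40,0],[85,0,0,0,0]]'; python3 -c "
from h import *
st(.30,.5,.29)"
```

```text
t: 19.3
tcp_pos: [0.4788, 0.24, 0.1426]
eef_rot: [0.0, 0.589, 0.808, 0.0]
ft_force: [-0.4, -0.2, 0.5]
gripper_width: 0.0852
grip_force: 0.0
t: 20.18
tcp_pos: [0.4806, 0.241, 0.2914]
eef_rot: [0.002, 0.589, 0.808, 0.004]
ft_force: [-1.0, 0.2, -0.2]
gripper_width: 0.0849
grip_force: 0.0
t20.18 p [0.4806 0.241  0.2914] xdir 1.882 tilt [0.007  0.0042] j7 -0.24 F [-1.   0.2 -0.2] M [-0.   -0.02 -0.01] w 0.0849 g 0.0
tool shift mm [301.8 -92.8   1.3]
```

Now I move the arm aside to clear the view and check the seating.

```bash
python3 -m handwheel '[[85,25,-8,0,0],[85,40,-12,0,0],[85,40,-12,0,0],[85,40,-12,0,0],[85,40,-12,0,0],[85,40,-12,0,0],[85,40,-12,0,0],[85,20,-8,0,0],[85,0,0,0,0]]'
python3 - <<'E'
from h import *
p,d=snap('top','top4');q,e=snap('side','side4')
c=lambda im,u,v,w,h,s:cv2.resize(im[v:v+h,u:u+w],None,fx=s,fy=s,interpolation=cv2.INTER_CUBIC)
m=np.hstack([c(p,130,170,100,130,4),c(q,170,110,100,130,4)]); cv2.imwrite('pics/crop4.png',np.clip(m[:,:,::-1]*1.3,0,255).astype(np.uint8))
v,u=np.mgrid[:400,:640]; uv=np.c_[u.ravel(),v.ravel()]
for n,D in(('top',d),('side',e)):
    o,k=ray(n,uv); X=o+k*D.reshape(-1,1); R=np.hypot(X[:,0]-.4778,X[:,1]-.239)
    s=(R<.07)&(R>.03)&(X[:,2]>.112)&(X[:,2]<.145)&(D.ravel()>0); A=np.c_[X[s,:2]-[.4778,.239],np.ones(s.sum())]
    print(n,'disc plane slopes,z',np.linalg.lstsq(A,X[s,2],rcond=None)[0],s.sum())
    s=(R<.021)&(R>.012)&(X[:,2]>.145)&(D.ravel()>0);print('hub top z',np.median(X[s,2]),s.sum())
a=cv2.imread('pics/top0.png');cv2.imwrite('pics/cmp.png',np.hstack([cv2.resize(a[70:180,180:420],(400,183)),cv2.resize(p[70:180,180:420,::-1],(400,183))]))
E
```

```text
t: 21.3
tcp_pos: [0.3066, 0.4848, 0.2872]
eef_rot: [-0.0, 0.588, 0.809, -0.001]
ft_force: [0.8, 0.5, 0.3]
gripper_width: 0.0851
grip_force: 0.0
top disc plane slopes,z [0.00061316 0.00086595 0.12549036] 2074
hub top z 0.1602165355700716 186
side disc plane slopes,z [-0.00203369  0.00619745  0.12765652] 634
hub top z 0.16216430401716242 83
```

View pics/crop4.png

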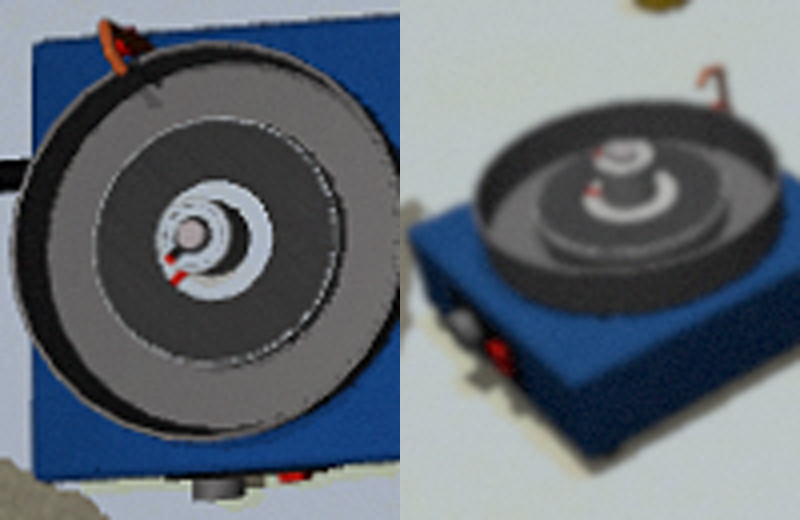

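View pics/cmp.png

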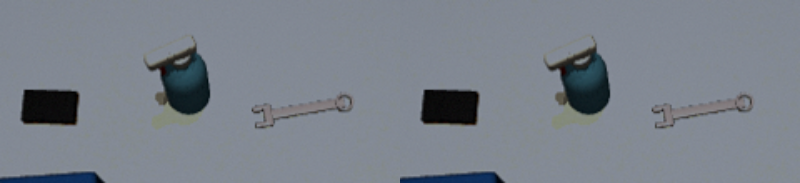

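The wheel sits flat with its disc top at 0.1255, so the underside is at about 0.115. The shaft tip stands in the bore at top crop (190,235) and the keyway mark is at (178,270). The spray bottle, wrench and sanding pad have not moved, and the arm is clear.

```bash
python3 -c "
from station import r
print(r.finish_job())"
```

```text
the job is handed in; nothing more can be done
None
```

The wheel is home on the grinder's drive flange, flat and released with its keyway over the key; it went down in one lowering with the keyway lined up beforehand from the camera images, so no turning push against the key was needed, and the job was handed in at about 21 s.

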